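Pin the van counter to the galley, then hold its leg release down

TASK

I am about to fold away the leg under this fold-down counter: first drop the loose lock pin fully home through the clevis bracket and the galley's tongue, so that the counter cannot fall, and let go of it. Only then press the leg-release button right down with the gripper, and finish while still holding it fully down with no more than a firm thumb's push, because the leg latches again the moment it comes up. Leave the jar, ramekin, colander and cutlery where they are.

Things in the scene. Friction and masses are not known exactly. Their poses are not given: they have to be found in the camera images.
- pin: Loose steel drop pin with black handle, 78 mm long, 90 g, upright in its stowage block at the start, round about its z. From the tip up: bullet nose to 6 mm (6 mm wide at the tip), shank 12 mm in diameter to 36 mm, collar 28 mm in diameter from 36 to 40 mm, plastic handle 22 mm in diameter from 40 to 78 mm. Origin: the tip; z points along the pin to the handle.
- stow: White nylon block 46 x 46 mm, 42 mm high, with two low screw ears (92 mm over them, along its x), fixed to the counter; the pin stands in its vertical 15 mm through hole, collar on its top, tip 6 mm above the counter. Origin: on the counter, on the hole's axis. Block and button may change places.
- bracket: Galvanised steel clevis fixed to the counter on the robot's left: base plate, back web, two level lugs 52 x 56 mm at 14-22 and 34-42 mm above the counter, with 14.5 mm vertical holes in line. The galley's tongue lies between them, its 15.5 mm hole in line. Origin: on the counter, on the holes' axis; +y looks to the galley. Pin home: collar on the upper lug, tip 6 mm above the counter.
- galley: Fixed kitchen unit 700 mm long on the robot's left, beyond the bracket: worktop 45 mm above the counter (hob 53 mm), its near face about 85 mm to the +y side of the bracket's hole axis. A dark steel tongue 44 mm wide, 10 mm thick, reaches from that face into the bracket. Origin: on the bracket's hole axis, at counter height.
- release_top (a point): Centre of the flat top of the leg-release button: grey plastic mushroom cap 42 mm in diameter in a ring-shaped steel bezel 72 mm across and 8 mm high, fixed to the counter. This point moves with the cap: 28 mm above the counter when up, 13 mm when fully down.
- release (a joint): Travel of the button in m: 0 up, 0.015 fully down; the leg is released from 0.011 on. Spring-loaded: about 4 N to start it, 8.4 N at 11 mm, 10 N fully down; it springs up at once when let go.
- jar: Glass jar with steel lid, 66 mm in diameter, 80 mm high, standing near the button on its robot side, at least 115 mm between centres; not to be moved. Origin: centre of its underside.
- ramekin: White ceramic ramekin, 82 mm in diameter, 45 mm high; not to be moved. Origin: centre of its underside.
- colander: Red plastic colander, 200 mm in diameter (250 mm over its handles along y), 90 mm high; not to be moved. Origin: centre of its underside.
- cutlery: Steel camping fork and spoon clipped side by side, 162 mm long along x, 52 mm wide, up to 8 mm high, lying on the counter; not to be moved. Origin: middle of the set, on the counter.
There are look-alikes about, which are no part of the job. Leave any brown look-alike of the bracket alone. What is shaped like the part that bears release_top but brown is not meant.

How it is judged:
By the outcome, as a careful person would: the job done as asked, in the order asked, and still so for the second after the job is handed in, while the arm keeps its last pose, push and grip.
It also fails if it takes over 53 s, if anything falls off the work surface, if the arm or the gripper's body presses on something with over 40 N, if the wrist force passes 120 N, or if a joint passes its speed limit or range.

ROBOT

A 7-joint arm with a two-finger parallel gripper is mounted at the origin on the work surface. World frame = base frame: x ahead of the robot, y to its left, z up, the work surface at z = 0. Lengths are in m, angles in degrees, forces in N, time in s.
With the tool pointing down it reaches from about 0.4 to 0.925 m from the base axis. Payload 4.1 kg.
Tool frame: the origin (TCP) lies at the very end of the fingers, on their centre line; the grasp point (between the pads) lies 19 mm behind it (manip.tcp_to_grasp is the z of the grasp point in the tool frame, in m); z points along the fingers, y is the line along which they close (so a half turn about z gives the same grasp; the last joint's range is limited). The gripper opens to 85 mm and grips with 20 to 120 N. Pads are 22 mm wide; open, the fingers measure 114 mm over their backs; the gripper's body (76 mm by 85 mm) begins 54 mm behind the grasp point. The pads swing forward as they close: fully open they stand 13 mm farther back than shut.
Start: joints at [57.582, 22.827, 2.584, 88.041, -1.071, 69.15, -2.905], TCP at [0.293, -0.58, 0.195] pointing down, gripper open.
Joint ranges: [-161.44, 161.44], [-28.35, 127.94], [-78.24, 83.42], [0, 140.83], [-78.03, 258.03], [13.02, 114.36], [-168.23, 168.23]. Speed limits (degrees/s): [147.25, 147.25, 180, 180, 180, 180, 180].

INTERFACE

Orientations are given as [roll, pitch, yaw] about the fixed x, y, z axes, in that order (R = Rz(yaw) Ry(pitch) Rx(roll)).
In Python, from station import manip, cams, order gives the robot as it stands.
- The arm moves only by the shell command python3 -m creep 'ROWS'. ROWS is JSON, a list of rows, each an object of numbers: "hand": the finger opening in mm, from 0 to 85.4; "tx", "ty", "tz": the shift along the tool's x, y, z in mm; "yaw": the turn about the tool's z in degrees. A call has 1 to 8 rows; each row is the pose to reach, as a shift and turn from the pose commanded when the call began, along the tool's axes at that moment; what a row does not reach only later rows make up. A row lasts 1/8 s, in which the tool goes at most 62.5 mm and 10.7 degrees, less where a joint would pass 70% of its speed; a pose out of reach is approached as far as the arm can. A call with a gripper value outside its range is refused whole. The fingers move at their own pace and stop on an object; the grip force is fixed at half the most. Time passes only in rows, so rows that repeat a pose let the fingers close. It gives the time, the measured TCP pose, the force, the opening and the grip force at its end, in the units of the state.
- manip.get_obs(): the state, without advancing time (a new reading comes with each control period).
- cams.read_camera(name): name is "scene" or "top" or "wrist"; returns (picture, depth): 420x560x3 uint8, red, green, blue; 420x560 float32, m along the optical axis (not along the pixel's ray), 0 where there is no reading.
- cams.get_calibration(name): a dict with "fx", "fy", "cx", "cy" (pixels), "R" (3x3) and "t" (3): a world point X has camera coordinates R X + t. Camera axes: x right, y down, z forward; pixel columns grow to the right and rows downward; lengths in m; the calibration is good to about 2 mm. A picture is of the moment at which its call begins: read the wrist's pose just before it. get_calibration takes no time and is no camera call; for the wrist camera it gives the pose at the moment of the call.
- order.hand_in(): hands the job in; it is judged then, once.
The state is a dict: "time_s": time; "joints": joint angles; "qd": joint speeds; "tau": joint torques, N m; "ee_pos": TCP position; "eef_rot": TCP orientation; "contact_force": force on the tool from outside, world axes, zero at the start; "torque": the same for the moment, N m; "gripper_width": opening from 0.0 (shut) to 1.0 (fully open); "gripper_force": force on a finger pad.
Only numpy, scipy, OpenCV 4.12 (cv2) and the standard library are available. Lean on these libraries where they do the work, as an engineer would, in place of code of your own. Each camera call takes 0.05 s, during which the arm holds its last target. There are 200 camera calls.

## Working session

There is one attempt and no reset: what is moved stays moved. The work goes in short steps, Python scripts to look and compute and a shell command to move; the robot and the scene stay as the last step left them, time stands still between calls to the robot, and variables do not carry over. Pictures are saved under pics/ and viewed, at most 10 in all, crops included, and the job is handed in when it is done.

```bash
mkdir -p pics
cat > h.py <<'E'
import numpy as np,cv2
from station import manip,cams,order
def grab(n):
    c=cams.get_calibration(n); p,d=cams.read_camera(n); return p,d,c
def world(d,c):
    v,u=np.indices(d.shape); P=np.stack([(u-c['cx'])/c['fx']*d,(v-c['cy'])/c['fy']*d,d],-1)
    W=(P-np.array(c['t']))@np.array(c['R']); W[d==0]=np.nan; return W
E
python3 - <<'E'
from h import *
o=manip.get_obs(); print({k:np.round(v,3).tolist() for k,v in o.items()}, manip.tcp_to_grasp)
for n in ['top','scene']:
    p,d,c=grab(n); np.savez(''+n,p=p,d=d,W=world(d,c)); cv2.imwrite(f'pics/{n}.png',p[:,:,::-1]); print(n,np.round(c['R'],2).tolist(),c['fx'],np.round(c['t'],3))
E
```

```text
{'time_s': 0.0, 'joints': [57.583, 22.874, 2.58, 88.113, -1.072, 69.152, -2.907], 'qd': [-0.007, 0.005, -0.023, -0.025, -0.046, 0.005, 0.074], 'tau': [-0.001, -47.512, 1.364, -25.422, 0.012, 0.01, 0.0], 'ee_pos': [0.292, -0.58, 0.194], 'eef_rot': [-179.885, 0.007, 26.749], 'contact_force': [0.386, -0.558, -0.071], 'torque': [0.005, -0.011, -0.045], 'gripper_force': 0.0, 'gripper_width': 1.001} -0.0187
top [[-0.03, -1.0, 0.01], [-0.99, 0.03, -0.1], [0.1, -0.01, -1.0]] 486.1197945707158 [0.021 0.516 1.006]
scene [[0.86, 0.52, 0.0], [0.37, -0.6, -0.71], [-0.37, 0.61, -0.7]] 539.9062238471904 [-0.458 -0.149  1.394]
```

View pics/top.png

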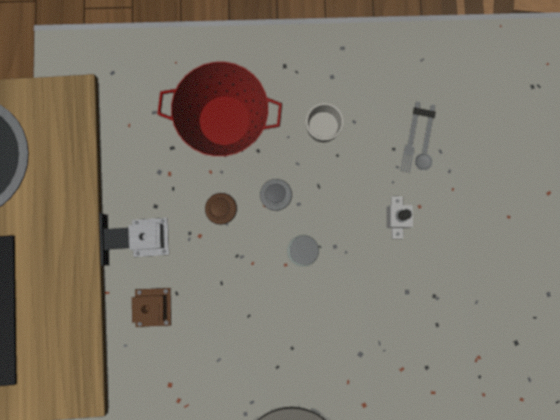

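View pics/scene.png

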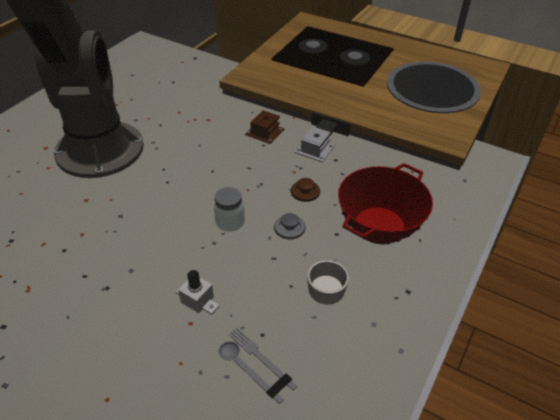

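Top view: the pin is in its white block at (404,215). The steel bracket with tongue is at (148,237), with its brown look-alike at (150,308). The grey button is at (276,194), with its brown look-alike at (221,208). The jar is at (304,250), and also grey and round. By the description I choose the galvanised bracket with the tongue and the grey cap, and will check both in a close crop.

Run:
```python
from h import *
t=np.load('top.npz');s=np.load('scene.npz')
def rep(W,name,xy,r,z0,z1):
    m=(np.hypot(W[...,0]-xy[0],W[...,1]-xy[1])<r)&(W[...,2]>z0)&(W[...,2]<z1)
    q=W[m]; 
    if len(q)<3: print(name,len(q));return
    (c,sz,a)=cv2.minAreaRect((q[:,:2]*1000).astype(np.float32)); print(name,len(q),'med',np.round(np.median(q,0),4),'rect',np.round(c,1),np.round(sz,1),round(a,1))
for n,(u,v) in dict(pin=(404,215),brk=(148,237),btn=(276,194),jar=(304,250),ram=(324,124)).items():
    xy=np.nanmedian(t['W'][v-2:v+3,u-2:u+3].reshape(-1,3),0); print(n,np.round(xy,4))
    for k,W in (('top',t['W']),('scene',s['W'])):
        for r,z0,z1 in dict(pin=[(.04,.06,.1),(.04,.036,.044)],brk=[(.045,.037,.047)],btn=[(.03,.023,.034),(.045,.005,.012)],jar=[(.05,.07,.09)],ram=[(.06,.035,.05)])[n]: rep(W,f' {k} {n} {z0}',xy,r,z0,z1)
p=t['p']
a=cv2.resize(p[170:340,90:330],(720,510),interpolation=cv2.INTER_CUBIC); cv2.imwrite('pics/crop1.png',a[:,:,::-1])
```

```text
pin [ 0.4978 -0.2389  0.0819]
 top pin 0.06 114 med [ 0.4988 -0.2423  0.0811] rect [ 499.1 -244.5] [21.1 20.3] 46.1
 top pin 0.036 327 med [ 0.4957 -0.2404  0.0409] rect [ 499.8 -244.3] [45.5 46.3] 87.3
 scene pin 0.06 161 med [ 0.5048 -0.2498  0.0797] rect [ 502.4 -247.4] [21. 21.] 35.2
 scene pin 0.036 328 med [ 0.51   -0.2546  0.041 ] rect [ 500.4 -245.2] [49.5 49.1] 86.1
brk [0.4708 0.2842 0.0408]
 top brk 0.037 734 med [0.4724 0.2904 0.0408] rect [472.3 291.3] [51.9 65.1] 2.1
 scene brk 0.037 345 med [0.4749 0.2864 0.0417] rect [473.7 289.7] [55.4 70.7] 2.4
btn [0.5553 0.0161 0.0267]
 top btn 0.023 287 med [0.5569 0.0161 0.0269] rect [556.5  16.1] [38.4 41. ] 88.3
 top btn 0.005 347 med [0.5562 0.0169 0.0071] rect [556.9  16.2] [65.1 67.9] 88.2
 scene btn 0.023 214 med [0.5597 0.0131 0.0274] rect [558.2  13.9] [39.4 42.3] 29.7
 scene btn 0.005 232 med [0.5688 0.004  0.0076] rect [560.2  11.1] [66.5 58.4] 30.0
jar [ 0.4338 -0.0366  0.0787]
 top jar 0.07 653 med [ 0.4333 -0.0366  0.0789] rect [433.9 -36.6] [56.1 55.9] 87.7
 scene jar 0.07 470 med [ 0.4372 -0.0413  0.0792] rect [434.1 -37.6] [56.5 59.7] 44.3
ram [ 0.7109 -0.0941  0.0046]
 top ram 0.035 339 med [ 0.7113 -0.0918  0.043 ] rect [705.4 -91.4] [78.7 81.3] 44.6
 scene ram 0.035 477 med [ 0.7075 -0.0896  0.0428] rect [706.7 -92. ] [80.2 82.7] 17.3
```

View pics/crop1.png

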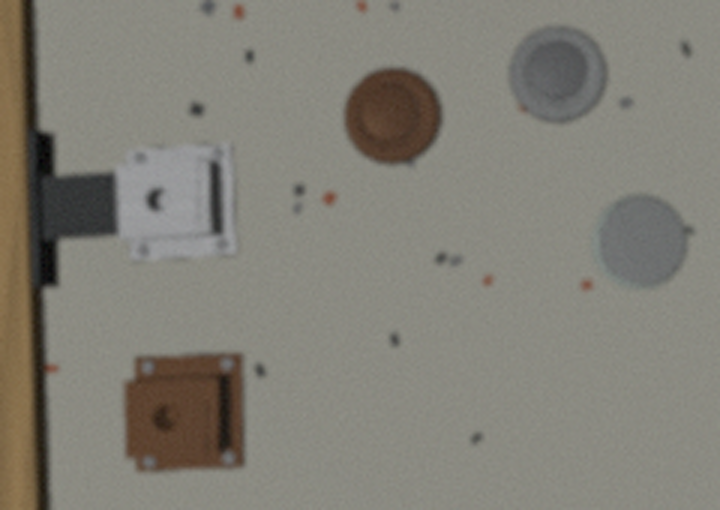

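The crop confirms the choice. The galvanised bracket has its hole at crop (155,200), which is top (141.7,236.7), and the tongue runs into it. The grey mushroom button is at crop (558,70), the brown ones are separate, and the plain disc at (642,240) is the jar lid. Moving above the pin now, turning the yaw to 0.

```bash
python3 -m creep '[{"tx":40,"ty":-24,"yaw":4,"hand":85},{"tx":84,"ty":-51,"yaw":8,"hand":85},{"tx":134,"ty":-82,"yaw":12,"hand":85},{"tx":184,"ty":-112,"yaw":16,"hand":85},{"tx":234,"ty":-143,"yaw":20,"hand":85},{"tx":284,"ty":-173,"yaw":24,"hand":85},{"tx":320,"ty":-195,"yaw":26.7,"hand":85},{"tx":336,"ty":-205,"yaw":26.7,"hand":85}]'
python3 -m creep '[{"tx":0},{"tx":0}]'
python3 - <<'E'
from h import *
o=manip.get_obs(); print(o['ee_pos'],o['eef_rot'])
p,d,c=grab('wrist'); W=world(d,c); np.savez('w1',p=p,W=W)
R=np.array(c['R']);print('cam',np.round(-R.T@np.array(c['t']),3),np.round(R,2).tolist())
for z0,z1,r in ((.07,.1,.03),(.037,.045,.04)):
    m=(W[...,2]>z0)&(W[...,2]<z1)&(np.hypot(W[...,0]-.5,W[...,1]+.245)<r); q=W[m]
    if len(q)>5: cc,s,a=cv2.minAreaRect((q[:,:2]*1000).astype(np.float32)); print(len(q),np.median(q,0),cc,s,a)
cv2.imwrite('pics/w1.png',p[:,:,::-1])
E
```

```text
[ 0.29225208 -0.57987269  0.19377211] [-1.79898700e+02  6.53404755e-03  2.67552439e+01]
cam [ 0.364 -0.543  0.373] [[0.45, -0.89, -0.0], [-0.85, -0.43, 0.31], [-0.28, -0.14, -0.95]]invalid input
invalid input
```

View pics/w1.png

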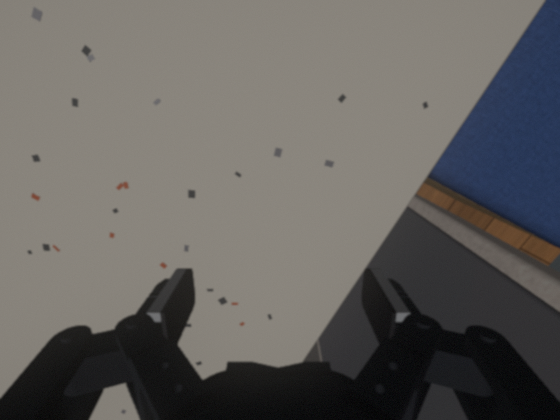

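The moves were refused and the arm hasn't moved, so the wrist view shows only empty counter. I'll give every key in each row.

```bash
python3 -m creep '[{"tx":40,"ty":-24,"tz":0,"yaw":4,"hand":85},{"tx":84,"ty":-51,"tz":0,"yaw":8,"hand":85},{"tx":134,"ty":-82,"tz":0,"yaw":12,"hand":85},{"tx":184,"ty":-112,"tz":0,"yaw":16,"hand":85},{"tx":234,"ty":-143,"tz":0,"yaw":20,"hand":85},{"tx":284,"ty":-173,"tz":0,"yaw":24,"hand":85},{"tx":320,"ty":-195,"tz":0,"yaw":26.7,"hand":85},{"tx":336,"ty":-205,"tz":0,"yaw":26.7,"hand":85}]' && python3 -m creep '[{"tx":0,"ty":0,"tz":0,"yaw":0,"hand":85},{"tx":0,"ty":0,"tz":0,"yaw":0,"hand":85}]'
cat > m.py <<'E'
from h import *
import sys
o=manip.get_obs(); print(o['time_s'],np.round(o['ee_pos'],4),np.round(o['eef_rot'],2))
p,d,c=grab('wrist'); W=world(d,c); np.savez('w',p=p,W=W,K=[c['fx'],c['fy'],c['cx'],c['cy']],R=c['R'],t=c['t'])
a=list(map(float,sys.argv[2:])); x,y=a[:2]
for z0,z1,r in np.reshape(a[2:],(-1,3)):
    m=(W[...,2]>z0)&(W[...,2]<z1)&(np.hypot(W[...,0]-x,W[...,1]-y)<r); q=W[m]
    if len(q)>5:
        cc,s,an=cv2.minAreaRect((q[:,:2]*1000).astype(np.float32)); print(len(q),np.round(np.median(q,0),4),np.round(cc,1),np.round(s,1),round(an,1))
cv2.imwrite(f'pics/{sys.argv[1]}.png',p[:,:,::-1])
E
python3 m.py w2 .5 -.245 .07 .1 .03 .037 .045 .04
```

```text
time_s: 1.15
ee_pos: [0.5015, -0.2434, 0.1945]
eef_rot: [-180.0, 0.0, 0.3]
contact_force: [0.3, -0.7, -0.2]
gripper_width: 0.999
gripper_force: 0.0
time_s: 1.4
ee_pos: [0.4989, -0.2488, 0.1945]
eef_rot: [179.9, 0.1, -0.1]
contact_force: [-0.2, -0.0, 0.6]
gripper_width: 0.994
gripper_force: 0.0
1.4 [ 0.4989 -0.2488  0.1945] [ 1.7993e+02  6.0000e-02 -1.4000e-01]
360 [ 0.5023 -0.2439  0.0827] [ 501.1 -243.8] [20.4 21.2] 0.5
1015 [ 0.5082 -0.2447  0.0416] [ 500.3 -243.9] [45.7 46.6] 87.8
```

View pics/w2.png

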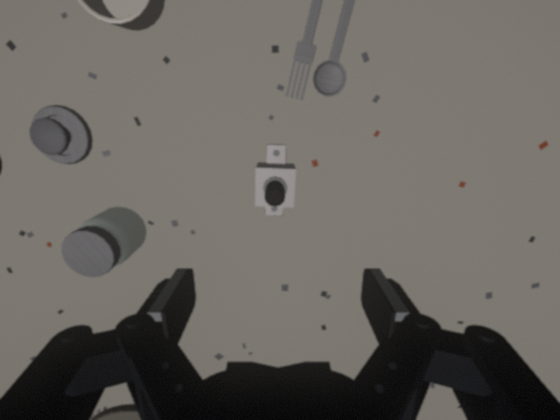

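The wrist view shows the black handle at (275,193) in the white block, with the jar at (100,240) and the grey button at (55,135), both clear. The pin is at (0.5005,-0.244), handle top 83 mm and block top 41.6 mm, as they must be. Descending to TCP z 51 mm and gripping.

```bash
python3 -m creep '[{"tx":1.5,"ty":-5,"tz":25,"yaw":0,"hand":85},{"tx":1.5,"ty":-5,"tz":65,"yaw":0,"hand":60},{"tx":1.5,"ty":-5,"tz":105,"yaw":0,"hand":60},{"tx":1.5,"ty":-5,"tz":130,"yaw":0,"hand":60},{"tx":1.5,"ty":-5,"tz":143.5,"yaw":0,"hand":60},{"tx":1.5,"ty":-5,"tz":143.5,"yaw":0,"hand":60},{"tx":1.5,"ty":-5,"tz":143.5,"yaw":0,"hand":60}]'; python3 -m creep '[{"tx":0,"ty":0,"tz":0,"yaw":0,"hand":35},{"tx":0,"ty":0,"tz":0,"yaw":0,"hand":15},{"tx":0,"ty":0,"tz":0,"yaw":0,"hand":10},{"tx":0,"ty":0,"tz":0,"yaw":0,"hand":10},{"tx":0,"ty":0,"tz":0,"yaw":0,"hand":10},{"tx":0,"ty":0,"tz":0,"yaw":0,"hand":10}]'
```

```text
time_s: 2.33
ee_pos: [0.5027, -0.2421, 0.0524]
eef_rot: [179.9, -0.1, 0.0]
contact_force: [0.7, -0.2, -0.2]
gripper_width: 0.7
gripper_force: 0.0
time_s: 3.08
ee_pos: [0.5018, -0.2412, 0.0512]
eef_rot: [180.0, 0.0, 0.1]
contact_force: [1.1, -0.1, -0.1]
gripper_width: 0.119
gripper_force: 0.0
```

```bash
python3 m.py w3 .5 -.245 .07 .1 .05; python3 -c "
from h import *
p,d,c=grab('scene'); cv2.imwrite('pics/s3.png',cv2.resize(p[160:360,90:350],(780,600))[:,:,::-1]); print(manip.get_obs())"
```

```text
3.075 [ 0.5018 -0.2412  0.0512] [1.8e+02 0.0e+00 5.0e-02]
1237 [ 0.5082 -0.2414  0.0835] [ 505.8 -242.2] [29.5 29.6] 36.8
{'time_s': 3.175, 'joints': array([ 25.09499299,  22.17244276,  -4.71924015, 109.10411103,
         2.36849484,  48.81476596, -70.78624848]), 'qd': array([-0.13220546, -0.03250505,  0.00947929,  0.07777037,  0.04186427,
        0.09959884, -0.08707949]), 'tau': array([-1.95191038e-03, -4.21358550e+01,  6.07642857e-02, -2.04807580e+01,
        9.18853999e-03,  1.16226973e-03, -4.94702732e-06]), 'ee_pos': array([ 0.50182236, -0.24118162,  0.05118504]), 'eef_rot': array([1.79996906e+02, 2.46268604e-04, 5.05473687e-02]), 'contact_force': array([-0.56778145, -0.25950158,  0.20546342]), 'torque': array([-0.0070829 , -0.00161244, -0.00937384]), 'gripper_force': 0.0, 'gripper_width': 0.11722133488381029}
```

View pics/s3.png

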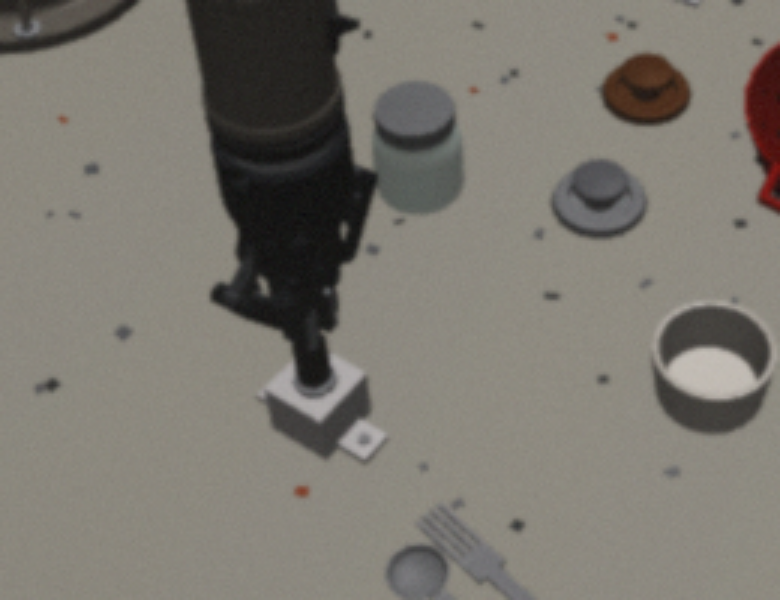

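The scene crop shows the pin still in its block at (312,370), upright. The fingers have shut without it, apparently just behind or above it. Checking the wrist view.

View pics/w3.png

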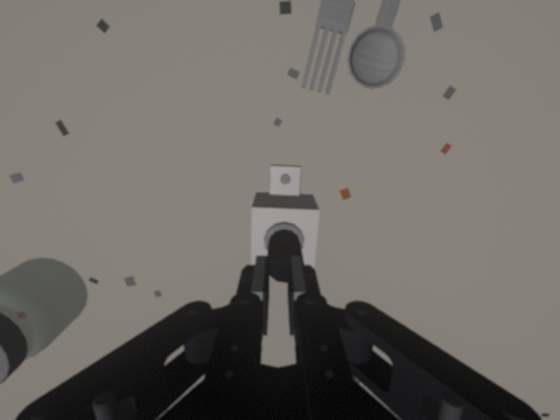

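Run:
```python
from h import *
z=np.load('w.npz'); R,t,K,W=z['R'],z['t'],z['K'],z['W']
def pr(X): q=R@np.array(X)+t; return np.round([K[2]+K[0]*q[0]/q[2],K[3]+K[1]*q[1]/q[2]],1)
print('tcp',pr([.5018,-.2412,.0512]),'grasp',pr([.5018,-.2412,.070]),'pintop',pr([.5005,-.244,.084]),'collar',pr([.5005,-.244,.046]))
for v in range(225,345,12): print(v,[(u,*np.round(W[v,u]*1000).tolist()) for u in (262,279,285,297)])
```

```text
tcp [279.4 242.9] grasp [279.5 255.6] pintop [284.6 269. ] collar [283.4 241.5]
225 [(262, 511.0, -229.0, 42.0), (279, 512.0, -241.0, 45.0), (285, 513.0, -245.0, 46.0), (297, 511.0, -253.0, 42.0)]
237 [(262, 502.0, -229.0, 41.0), (279, 510.0, -241.0, 61.0), (285, 511.0, -245.0, 63.0), (297, 507.0, -253.0, 53.0)]
249 [(262, 493.0, -229.0, 42.0), (279, 511.0, -241.0, 79.0), (285, 511.0, -244.0, 80.0), (297, 507.0, -252.0, 73.0)]
261 [(262, 513.0, -232.0, 98.0), (279, 505.0, -241.0, 84.0), (285, 506.0, -244.0, 84.0), (297, 513.0, -250.0, 98.0)]
273 [(262, 512.0, -233.0, 109.0), (279, 498.0, -241.0, 84.0), (285, 498.0, -244.0, 85.0), (297, 513.0, -249.0, 110.0)]
285 [(262, 512.0, -233.0, 119.0), (279, 437.0, -241.0, -1.0), (285, 436.0, -247.0, -1.0), (297, 513.0, -248.0, 120.0)]
297 [(262, 510.0, -234.0, 125.0), (279, 424.0, -241.0, -0.0), (285, 424.0, -247.0, -1.0), (297, 513.0, -248.0, 130.0)]
309 [(262, 504.0, -233.0, 124.0), (279, 412.0, -241.0, 0.0), (285, 411.0, -247.0, -0.0), (297, 514.0, -247.0, 138.0)]
321 [(262, 499.0, -233.0, 127.0), (279, 398.0, -241.0, 0.0), (285, 397.0, -247.0, -1.0), (297, 513.0, -247.0, 143.0)]
333 [(262, 491.0, -233.0, 125.0), (279, 385.0, -241.0, 0.0), (285, 384.0, -247.0, -0.0), (297, 500.0, -248.0, 135.0)]
```

The depth shows the fingertips really end at z ≈ 89 mm, just above the pin's 84 mm top, while the reported TCP is 51 mm. So the reported z reads about 38 mm low against the fingers. I'll open, go down part way and re-measure the tips.

```bash
python3 -m creep '[{"tx":-1,"ty":2.5,"tz":0,"yaw":0,"hand":60},{"tx":-1,"ty":2.5,"tz":0,"yaw":0,"hand":60},{"tx":-1,"ty":2.5,"tz":0,"yaw":0,"hand":60},{"tx":-1,"ty":2.5,"tz":10,"yaw":0,"hand":60},{"tx":-1,"ty":2.5,"tz":20,"yaw":0,"hand":60},{"tx":-1,"ty":2.5,"tz":20,"yaw":0,"hand":60}]'; python3 m.py w4 .5 -.244 .07 .087 .02
python3 - <<'E'
from h import *
W=np.load('w.npz')['W']
m=(abs(W[...,0]-.5)<.02)&(W[...,2]>.048)&(abs(W[...,1]+.244)>.015)&(abs(W[...,1]+.244)<.06)
q=W[m]; 
for s in (1,-1):
    a=q[(q[:,1]+.244)*s>0]; print(s,len(a),np.round(np.percentile(a,[0,2,50,100],axis=0)*1000))
E
```

```text
time_s: 3.92
ee_pos: [0.4997, -0.2431, 0.0298]
eef_rot: [-179.9, 0.2, 0.1]
contact_force: [-1.0, -0.0, -0.0]
gripper_width: 0.701
gripper_force: 0.0
3.925 [ 0.4997 -0.2431  0.0298] [-1.7994e+02  1.5000e-01  6.0000e-02]
1581 [ 0.5046 -0.2438  0.0826] [ 501.1 -244.2] [21.3 20.8] 78.8
1 14998 [[ 487. -229.   70.]
 [ 490. -228.   82.]
 [ 511. -200.  137.]
 [ 520. -184.  164.]]
-1 15617 [[ 487. -304.   71.]
 [ 491. -303.   82.]
 [ 511. -291.  136.]
 [ 520. -259.  164.]]
```

The tips measure 70 mm at a reported 30 mm, so the offset is confirmed at about 38 mm near shut. I'll go down 16 mm, which puts the tips at about 52 mm, and grip.

```bash
python3 -m creep '[{"tx":1,"ty":1,"tz":8,"yaw":0,"hand":60},{"tx":1,"ty":1,"tz":16,"yaw":0,"hand":60},{"tx":1,"ty":1,"tz":16,"yaw":0,"hand":40},{"tx":1,"ty":1,"tz":16,"yaw":0,"hand":20},{"tx":1,"ty":1,"tz":16,"yaw":0,"hand":12},{"tx":1,"ty":1,"tz":16,"yaw":0,"hand":12},{"tx":1,"ty":1,"tz":16,"yaw":0,"hand":12},{"tx":1,"ty":1,"tz":16,"yaw":0,"hand":12}]'
```

```text
time_s: 4.97
ee_pos: [0.5021, -0.2448, 0.0155]
eef_rot: [180.0, -0.0, 0.0]
contact_force: [0.6, -0.4, 0.9]
gripper_width: 0.236
gripper_force: 58.7
```

Gripped with 58.7 N. Lifting 100 mm and carrying the pin to the bracket, above the jar.

```bash
python3 -m creep '[{"tx":0,"ty":0,"tz":-10,"yaw":0,"hand":12},{"tx":0,"ty":0,"tz":-40,"yaw":0,"hand":12},{"tx":0,"ty":0,"tz":-80,"yaw":0,"hand":12},{"tx":0,"ty":-15,"tz":-100,"yaw":0,"hand":12},{"tx":0,"ty":-60,"tz":-100,"yaw":0,"hand":12},{"tx":0,"ty":-110,"tz":-100,"yaw":0,"hand":12},{"tx":0,"ty":-165,"tz":-100,"yaw":0,"hand":12},{"tx":0,"ty":-220,"tz":-100,"yaw":0,"hand":12}]' && python3 -m creep '[{"tx":0,"ty":-55,"tz":0,"yaw":0,"hand":12},{"tx":-5,"ty":-110,"tz":0,"yaw":0,"hand":12},{"tx":-10,"ty":-160,"tz":0,"yaw":0,"hand":12},{"tx":-20,"ty":-210,"tz":0,"yaw":0,"hand":12},{"tx":-25,"ty":-250,"tz":0,"yaw":0,"hand":12},{"tx":-28,"ty":-280,"tz":0,"yaw":0,"hand":12},{"tx":-28,"ty":-290,"tz":0,"yaw":0,"hand":12},{"tx":-28,"ty":-290,"tz":0,"yaw":0,"hand":12}]' && python3 -m creep '[{"tx":0,"ty":-20,"tz":0,"yaw":0,"hand":12},{"tx":0,"ty":-20,"tz":0,"yaw":0,"hand":12},{"tx":0,"ty":-20,"tz":0,"yaw":0,"hand":12},{"tx":0,"ty":-20,"tz":0,"yaw":0,"hand":12}]'; python3 m.py w5 .473 .295 .037 .0455 .042
python3 - <<'E'
from h import *
z=np.load('w.npz');W=z['W'];R,t,K=z['R'],z['t'],z['K']
def ray(u,v,h,c):
    R=np.array(c['R']);C=-R.T@np.array(c['t']);r=R.T@np.array([(u-c['cx'])/c['fx'],(v-c['cy'])/c['fy'],1]);return C+r*(h-C[2])/r[2]
print('hole top cam',ray(141.7,236.7,.042,cams.get_calibration('top')))
q=R@np.array([.472,.295,.042])+t; u,v=int(K[2]+K[0]*q[0]/q[2]),int(K[3]+K[1]*q[1]/q[2]); print(u,v)
p=cv2.imread('pics/w5.png'); a=max(v-100,0); b=max(u-130,0); print('crop origin',b,a)
cv2.imwrite('pics/w5c.png',cv2.resize(p[a:a+200,b:b+260],(780,600),interpolation=cv2.INTER_CUBIC))
E
```

```text
time_s: 5.98
ee_pos: [0.5005, -0.0219, 0.115]
eef_rot: [-180.0, 0.0, 0.1]
contact_force: [1.1, 0.4, -0.2]
gripper_width: 0.235
gripper_force: 59.3
time_s: 6.98
ee_pos: [0.4728, 0.2651, 0.1149]
eef_rot: [179.9, 0.0, 0.1]
contact_force: [0.4, -0.5, -1.0]
gripper_width: 0.234
gripper_force: 59.3
time_s: 7.48
ee_pos: [0.4735, 0.2845, 0.1151]
eef_rot: [180.0, 0.0, -0.0]
contact_force: [-0.1, 0.1, 0.6]
gripper_width: 0.235
gripper_force: 59.3
7.475 [0.4735 0.2845 0.1151] [ 1.7996e+02  0.0000e+00 -1.0000e-02]
3725 [0.475  0.2919 0.0416] [473.3 292.9] [52.6 63.9] 2.4
hole top cam [0.47169766 0.29664821 0.042     ]
267 211
crop origin 137 111
```

View pics/w5c.png

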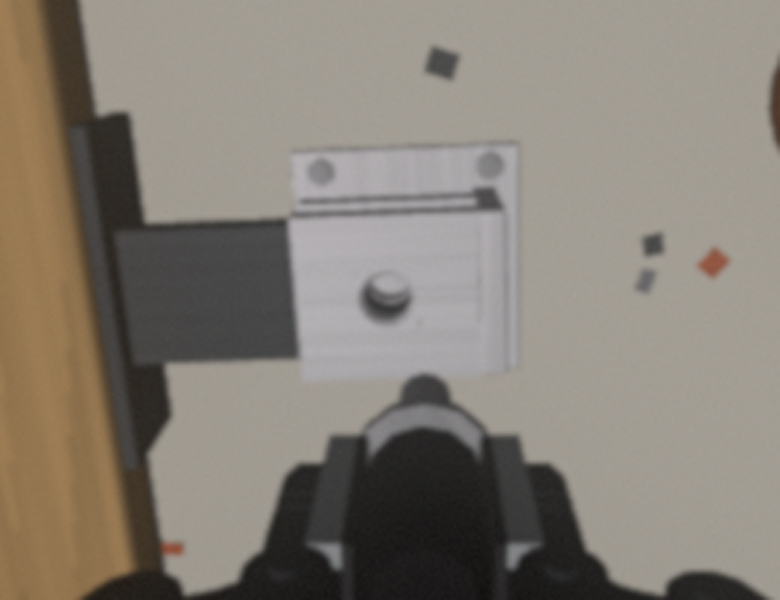

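The crop shows the galvanised bracket with its hole at (386,296), which is full (265.7,209.7). The tongue is to the left, and the pin is held upright, collar and shank at (425,400), not yet over the hole.

Run:
```python
from h import *
z=np.load('w.npz');W=z['W'];R,t,K=z['R'],z['t'],z['K'];C=-R.T@t
def ray(u,v,h):
    r=R.T@np.array([(u-K[2])/K[0],(v-K[3])/K[1],1]);return C+r*(h-C[2])/r[2]
print('hole wrist',ray(265.7,209.7,.042))
g=cv2.cvtColor(z['p'],cv2.COLOR_RGB2GRAY)[195:225,250:285].astype(int)
for r in g[::2,::2]: print(*['%3d'%k for k in r])
e=np.array([.4735,.2845])
m=(abs(W[...,0]-e[0])<.03)&(abs(W[...,1]-e[1])<.03)&(W[...,2]>.095)&(W[...,2]<.15);q=W[m]*1000
for a in range(96,150,4):
    k=q[(q[:,2]>=a)&(q[:,2]<a+4)]
    if len(k)>4: print(a,len(k),'x',k[:,0].min().round(1),k[:,0].max().round(1),'y',k[:,1].min().round(1),k[:,1].max().round(1))
```

```text
hole wrist [0.47345087 0.29647235 0.042     ]
176 177 177 177 176 175 174 174 173 175 173 172 173 172 171 170 170 169
173 173 173 172 172 172 172 171 171 171 170 170 170 169 169 168 168 168
174 173 173 172 172 172 172 171 172 171 171 172 172 170 170 169 171 170
173 174 171 172 174 169 165 160 158 163 169 173 170 171 171 171 171 171
173 174 173 171 168 148 151 163 166 163 161 166 172 173 173 171 173 172
174 175 174 173 143 122 160 172 170 169 165 161 167 171 173 171 171 170
174 174 174 160 109  91 123 156 165 163 153 138 157 167 168 168 168 168
173 171 171 148  92  78  96  99 111 113 110 115 143 167 169 168 168 168
171 170 169 147  96  62  75  89 105 110 100  89 143 167 168 168 167 169
175 175 174 158 114  76  60  58  62  63  65 105 159 172 173 173 172 172
176 176 176 172 141 100  80  70  67  72  98 139 166 172 173 174 174 172
177 174 175 174 167 142 117 108 104 118 142 161 171 167 170 173 172 171
176 176 175 175 174 173 161 152 150 155 167 173 172 165 169 172 171 171
172 172 171 172 171 170 172 171 169 168 168 170 168 166 167 168 168 167
169 169 171 170 169 170 170 169 168 168 167 168 168 168 167 167 167 166
108 11 x 473.3 477.5 y 280.0 290.8
112 38 x 471.9 478.1 y 280.0 291.5
116 40 x 474.0 478.2 y 280.1 290.7
120 29 x 475.5 478.1 y 280.9 289.9
140 64 x 477.7 486.0 y 274.0 297.4
144 344 x 475.2 486.1 y 274.1 297.3
148 43 x 476.4 483.0 y 276.0 295.4
```

Hole at (0.4733,0.2965), pin axis at (0.4720,0.2857), seen by the same camera. So the shift is +1.3 in x and -10.9 in ty. The tip is at about 107 mm. Descending 55 mm and checking again.

```bash
python3 -m creep '[{"tx":1.3,"ty":-11,"tz":0,"yaw":0,"hand":12},{"tx":1.3,"ty":-11,"tz":15,"yaw":0,"hand":12},{"tx":1.3,"ty":-11,"tz":35,"yaw":0,"hand":12},{"tx":1.3,"ty":-11,"tz":50,"yaw":0,"hand":12},{"tx":1.3,"ty":-11,"tz":55,"yaw":0,"hand":12},{"tx":1.3,"ty":-11,"tz":55,"yaw":0,"hand":12},{"tx":1.3,"ty":-11,"tz":55,"yaw":0,"hand":12}]'; python3 m.py w6 .473 .295 .037 .0455 .042
python3 - <<'E'
from h import *
z=np.load('w.npz');W=z['W'];R,t,K=z['R'],z['t'],z['K'];e=manip.get_obs()['ee_pos']
m=(abs(W[...,0]-e[0])<.03)&(abs(W[...,1]-e[1])<.03)&(W[...,2]>.046)&(W[...,2]<.1);q=W[m]*1000
for a in range(46,96,4):
    k=q[(q[:,2]>=a)&(q[:,2]<a+4)]
    if len(k)>4: print(a,len(k),'x',k[:,0].min().round(1),k[:,0].max().round(1),'y',k[:,1].min().round(1),k[:,1].max().round(1))
q=R@np.array([.4733,.2965,.042])+t; u,v=int(K[2]+K[0]*q[0]/q[2]),int(K[3]+K[1]*q[1]/q[2]); print('exp hole',u,v)
p=cv2.imread('pics/w6.png'); cv2.imwrite('pics/w6c.png',cv2.resize(p[v-60:v+60,u-80:u+80],(800,600),interpolation=cv2.INTER_CUBIC)); print('origin',u-80,v-60)
E
```

```text
time_s: 8.4
ee_pos: [0.4752, 0.2967, 0.0608]
eef_rot: [-180.0, -0.1, 0.0]
contact_force: [0.1, 0.0, -0.9]
gripper_width: 0.237
gripper_force: 59.3
8.4 [0.4752 0.2967 0.0608] [-1.7996e+02 -7.0000e-02  5.0000e-02]
4430 [0.4817 0.288  0.0416] [473.7 292.7] [51.7 64.2] 2.2
54 11 x 474.7 479.6 y 292.1 302.3
58 38 x 473.3 479.7 y 292.2 303.7
62 40 x 475.7 479.7 y 292.3 302.9
66 31 x 476.7 479.6 y 293.0 302.1
86 82 x 478.2 487.9 y 286.2 309.6
90 335 x 476.5 487.6 y 286.2 308.9
94 115 x 477.4 484.7 y 287.7 307.9
exp hole 279 234
origin 199 174
```

View pics/w6c.png

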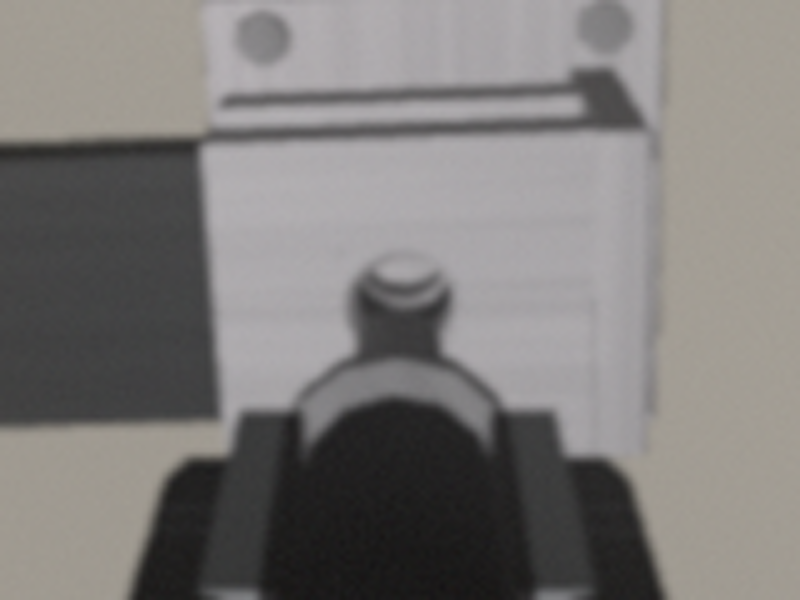

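Crop w6c shows the shank centred at column 399.5 and the hole at 401, row about 300 and half behind the nose. So they are aligned within about 0.5 mm. Lowering, watching the force.

```bash
python3 -m creep '[{"tx":-0.2,"ty":0.4,"tz":5,"yaw":0,"hand":12},{"tx":-0.2,"ty":0.4,"tz":10,"yaw":0,"hand":12},{"tx":-0.2,"ty":0.4,"tz":14,"yaw":0,"hand":12},{"tx":-0.2,"ty":0.4,"tz":18,"yaw":0,"hand":12},{"tx":-0.2,"ty":0.4,"tz":18,"yaw":0,"hand":12},{"tx":-0.2,"ty":0.4,"tz":18,"yaw":0,"hand":12}]'
```

```text
time_s: 9.2
ee_pos: [0.4746, 0.2959, 0.0422]
eef_rot: [-180.0, -0.0, 0.0]
contact_force: [0.5, 0.3, -1.5]
gripper_width: 0.239
gripper_force: 59.3
```

```bash
python3 -m creep '[{"tx":0,"ty":0,"tz":4,"yaw":0,"hand":12},{"tx":0,"ty":0,"tz":8,"yaw":0,"hand":12},{"tx":0,"ty":0,"tz":12,"yaw":0,"hand":12},{"tx":0,"ty":0,"tz":16,"yaw":0,"hand":12},{"tx":0,"ty":0,"tz":16,"yaw":0,"hand":12},{"tx":0,"ty":0,"tz":16,"yaw":0,"hand":12}]'
```

```text
time_s: 9.95
ee_pos: [0.4746, 0.296, 0.0262]
eef_rot: [-180.0, -0.0, 0.0]
contact_force: [0.0, 0.4, -0.5]
gripper_width: 0.233
gripper_force: 59.3
```

```bash
python3 -m creep '[{"tx":0,"ty":0,"tz":4,"yaw":0,"hand":12},{"tx":0,"ty":0,"tz":7,"yaw":0,"hand":12},{"tx":0,"ty":0,"tz":9,"yaw":0,"hand":12},{"tx":0,"ty":0,"tz":10.5,"yaw":0,"hand":12},{"tx":0,"ty":0,"tz":11,"yaw":0,"hand":12},{"tx":0,"ty":0,"tz":11,"yaw":0,"hand":12}]'
```

```text
time_s: 10.7
ee_pos: [0.4744, 0.2958, 0.0154]
eef_rot: [180.0, 0.0, 0.1]
contact_force: [-0.5, -0.7, 4.0]
gripper_width: 0.239
gripper_force: 59.8
```

4 N upward with z as at the stowed grip, so the collar is seated. Releasing, rising clear and verifying with the camera.

```bash
python3 -m creep '[{"tx":0,"ty":0,"tz":0,"yaw":0,"hand":40},{"tx":0,"ty":0,"tz":0,"yaw":0,"hand":55},{"tx":0,"ty":0,"tz":0,"yaw":0,"hand":55},{"tx":0,"ty":0,"tz":-10,"yaw":0,"hand":55},{"tx":0,"ty":0,"tz":-40,"yaw":0,"hand":55},{"tx":0,"ty":0,"tz":-80,"yaw":0,"hand":55},{"tx":0,"ty":0,"tz":-100,"yaw":0,"hand":55},{"tx":0,"ty":0,"tz":-100,"yaw":0,"hand":55}]'; python3 m.py w7 .4735 .2965 .07 .1 .03 .0435 .05 .03 .037 .0435 .045; python3 -c "
import cv2;p=cv2.imread('pics/w7.png');cv2.imwrite('pics/w7c.png',cv2.resize(p[120:320,140:400],(780,600)))"
```

```text
time_s: 11.7
ee_pos: [0.4759, 0.2969, 0.1175]
eef_rot: [-179.9, -0.2, 0.0]
contact_force: [0.1, -0.5, 0.3]
gripper_width: 0.645
gripper_force: 0.0
11.7 [0.4759 0.2969 0.1175] [-1.7987e+02 -2.4000e-01  4.0000e-02]
624 [0.4755 0.2971 0.0828] [473.2 297. ] [21.5 21.1] 8.7
220 [0.4816 0.2971 0.0455] [481.5 297.7] [29.  48.8] 4.3
2803 [0.4799 0.2848 0.0416] [473.3 293. ] [52.2 63.8] 2.4
```

View pics/w7c.png

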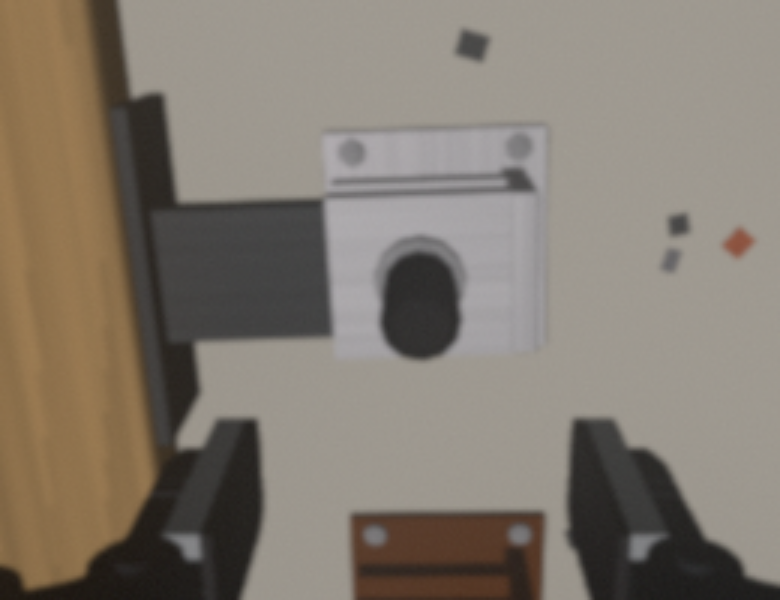

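w7c shows the pin upright with its collar flush on the upper lug at (420,270). The handle top is 83 mm, the same as when stowed, so it is home. Moving to above the grey button while shutting the fingers.

```bash
python3 -m creep '[{"tx":5,"ty":20,"tz":0,"yaw":0,"hand":40},{"tx":20,"ty":65,"tz":0,"yaw":0,"hand":20},{"tx":35,"ty":120,"tz":0,"yaw":0,"hand":0},{"tx":50,"ty":175,"tz":0,"yaw":0,"hand":0},{"tx":65,"ty":225,"tz":0,"yaw":0,"hand":0},{"tx":78,"ty":265,"tz":0,"yaw":0,"hand":0},{"tx":82,"ty":281,"tz":0,"yaw":0,"hand":0},{"tx":82,"ty":281,"tz":0,"yaw":0,"hand":0}]'; python3 -m creep '[{"tx":0,"ty":0,"tz":0,"yaw":0,"hand":0},{"tx":0,"ty":0,"tz":0,"yaw":0,"hand":0}]'; python3 m.py w8 .557 .0155 .024 .034 .03 .005 .011 .045
python3 - <<'E'
from h import *
W=np.load('w.npz')['W'];e=manip.get_obs()['ee_pos']
m=(abs(W[...,0]-e[0])<.03)&(abs(W[...,1]-e[1])<.03)&(W[...,2]>.1);q=W[m]*1000;print(len(q),np.round(np.percentile(q,[0,1,50],axis=0)))
k=q[q[:,2]<np.percentile(q[:,2],1)+12];print(k.min(0),k.max(0))
E
```

```text
time_s: 12.75
ee_pos: [0.556, 0.0145, 0.1142]
eef_rot: [-180.0, 0.1, -0.0]
contact_force: [-0.8, -0.1, -0.2]
gripper_width: -0.0
gripper_force: 0.0
time_s: 13.0
ee_pos: [0.5563, 0.0172, 0.1151]
eef_rot: [-180.0, 0.0, 0.2]
contact_force: [0.8, 0.7, -0.3]
gripper_width: 0.002
gripper_force: 0.0
13.0 [0.5563 0.0172 0.1151] [-1.7996e+02  1.0000e-02  2.4000e-01]
1421 [0.5591 0.0181 0.0275] [557.9  17.8] [40.9 40.9] 53.5
1663 [0.5652 0.0183 0.0075] [558.4  17.8] [68.1 68. ] 57.6
22950 [[544. -13. 155.]
 [548. -12. 162.]
 [568.  17. 225.]]
[562.16274437   4.6725536  154.63107947] [568.15729928  31.99465434 173.70712096]
```

The button is at (0.558,0.018), cap 27.5 mm, bezel 68 mm across seen, which fits. The tips are at about 153 mm. Descending to just above the cap.

```bash
python3 -m creep '[{"tx":1.6,"ty":-0.6,"tz":20,"yaw":0,"hand":0},{"tx":1.6,"ty":-0.6,"tz":60,"yaw":0,"hand":0},{"tx":1.6,"ty":-0.6,"tz":95,"yaw":0,"hand":0},{"tx":1.6,"ty":-0.6,"tz":112,"yaw":0,"hand":0},{"tx":1.6,"ty":-0.6,"tz":119,"yaw":0,"hand":0},{"tx":1.6,"ty":-0.6,"tz":119,"yaw":0,"hand":0},{"tx":1.6,"ty":-0.6,"tz":119,"yaw":0,"hand":0}]'; python3 -m creep '[{"tx":0,"ty":0,"tz":2,"yaw":0,"hand":0},{"tx":0,"ty":0,"tz":4,"yaw":0,"hand":0},{"tx":0,"ty":0,"tz":6,"yaw":0,"hand":0},{"tx":0,"ty":0,"tz":8,"yaw":0,"hand":0},{"tx":0,"ty":0,"tz":8,"yaw":0,"hand":0}]'
```

```text
time_s: 13.92
ee_pos: [0.5595, 0.0156, -0.0026]
eef_rot: [-180.0, -0.1, 0.0]
contact_force: [-0.6, 0.6, 0.8]
gripper_width: -0.004
gripper_force: 0.0
time_s: 14.55
ee_pos: [0.5585, 0.0155, -0.0116]
eef_rot: [180.0, -0.0, 0.1]
contact_force: [-0.8, -0.5, 4.8]
gripper_width: 0.002
gripper_force: 2.5
```

```bash
python3 -m creep '[{"tx":0,"ty":0,"tz":3,"yaw":0,"hand":0},{"tx":0,"ty":0,"tz":6,"yaw":0,"hand":0},{"tx":0,"ty":0,"tz":9,"yaw":0,"hand":0},{"tx":0,"ty":0,"tz":11,"yaw":0,"hand":0},{"tx":0,"ty":0,"tz":11,"yaw":0,"hand":0},{"tx":0,"ty":0,"tz":11,"yaw":0,"hand":0}]'
```

```text
time_s: 15.3
ee_pos: [0.5586, 0.0155, -0.022]
eef_rot: [180.0, -0.0, 0.0]
contact_force: [-2.5, -0.6, 8.9]
gripper_width: 0.003
gripper_force: 4.5
```

```bash
python3 -m creep '[{"tx":0,"ty":0,"tz":1,"yaw":0,"hand":0},{"tx":0,"ty":0,"tz":2,"yaw":0,"hand":0},{"tx":0,"ty":0,"tz":2,"yaw":0,"hand":0},{"tx":0,"ty":0,"tz":2,"yaw":0,"hand":0}]';  python3 -m creep '[{"tx":0,"ty":0,"tz":1,"yaw":0,"hand":0},{"tx":0,"ty":0,"tz":1,"yaw":0,"hand":0},{"tx":0,"ty":0,"tz":1,"yaw":0,"hand":0}]'
```

```text
time_s: 15.8
ee_pos: [0.5586, 0.0155, -0.0235]
eef_rot: [180.0, -0.0, 0.0]
contact_force: [-3.5, -0.4, 12.1]
gripper_width: -0.001
gripper_force: 6.1
time_s: 16.18
ee_pos: [0.5587, 0.0155, -0.0236]
eef_rot: [180.0, -0.0, 0.0]
contact_force: [-5.5, 0.2, 18.6]
gripper_width: -0.001
gripper_force: 9.6
```

The force rises with no further travel, so the button is on its hard stop. Backing off half a millimetre for a moderate push, then a last numeric check of the pin, cap and bystanders.

```bash
python3 -m creep '[{"tx":0,"ty":0,"tz":-0.4,"yaw":0,"hand":0},{"tx":0,"ty":0,"tz":-0.4,"yaw":0,"hand":0},{"tx":0,"ty":0,"tz":-0.4,"yaw":0,"hand":0}]'; python3 m.py w9 .558 .0175 .009 .034 .021
python3 - <<'E'
from h import *
W=np.load('w.npz')['W']; m=(np.hypot(W[...,0]-.558,W[...,1]-.0175)<.019)&(W[...,2]<.035);print('cap z',np.round(np.percentile(W[m][:,2],[10,50,90]),4))
p,d,c=grab('top');W=world(d,c)
for n,x,y,r,a,b in (('pin',.4735,.2965,.03,.07,.1),('jar',.434,-.037,.05,.07,.09),('ram',.706,-.0915,.06,.035,.05)):
    q=W[(np.hypot(W[...,0]-x,W[...,1]-y)<r)&(W[...,2]>a)&(W[...,2]<b)]; print(n,len(q),np.round(cv2.minAreaRect((q[:,:2]*1000).astype(np.float32))[0],1),np.round(np.median(q[:,2]),4))
E
```

```text
time_s: 16.55
ee_pos: [0.5586, 0.0155, -0.0236]
eef_rot: [180.0, -0.0, 0.0]
contact_force: [-4.2, -0.4, 16.0]
gripper_width: 0.001
gripper_force: 8.2
16.55 [ 0.5586  0.0155 -0.0236] [ 1.7997e+02 -2.0000e-02  4.0000e-02]
2676 [0.5688 0.0179 0.0127] [563.1  18. ] [31.4 41.3] 4.5
cap z [0.0119 0.0131 0.0313]
pin 105 [471.3 295.4] 0.0816
jar 0 [0. 0.] nan
ram 334 [705.5 -91.2] 0.0431
  return _methods._mean(a, axis=axis, dtype=dtype,
  ret = ret.dtype.type(ret / rcount)
```

The cap measures 13 mm, so it is fully down at 16 N. The pin is home. The arm hides the jar from above, so I'll check it in the scene view, then hand in.

Run:
```python
from h import *
p,d,c=grab('scene');W=world(d,c)
q=W[(np.hypot(W[...,0]-.434,W[...,1]+.037)<.05)&(W[...,2]>.07)&(W[...,2]<.09)]
print(len(q),np.round(cv2.minAreaRect((q[:,:2]*1000).astype(np.float32))[0],1) if len(q)>5 else '', manip.get_obs()['contact_force'])
if len(q)>100: print(order.hand_in())
```

```text
473 [434.5 -37.8] [-4.51647391 -0.58005092 15.85291514]
the job is handed in; nothing more can be done
None
```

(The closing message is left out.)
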